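# Sort capped tubes from the feeder plate into their racks

## Task

Sort the four transport tubes lying on the backlit feeder plate into the racks: each tube goes into the rack whose bar has the colour of its cap, laid in a pair of notches, one tube to a pair, centred across the two rails with its cap towards the coloured bar. Lower the tubes into place rather than dropping them, and leave the box of spare caps and the cleaner bottle where they stand.

Things in the scene. Friction and masses are not known exactly. Their poses are not given: they have to be found in the camera images.
- teal_tube_a_mid (a point): Tube, teal eight-sided cap (stops rolling), 100 mm long, 30 g, lying on the plate. One of two alike. Grey body 16 mm across, white label; cap 14 mm long and skirt at the other end 8 mm long, both 20 mm across. Point: centre of the tube, 10 mm above what it lies on; +x along it to the cap. Bare body from x -42 to +36 mm: grip across its middle.
- teal_tube_b_mid (a point): Tube, teal eight-sided cap (stops rolling), 100 mm long, 30 g, lying on the plate. One of two alike. Grey body 16 mm across, white label; cap 14 mm long and skirt at the other end 8 mm long, both 20 mm across. Point: centre of the tube, 10 mm above what it lies on; +x along it to the cap. Bare body from x -42 to +36 mm: grip across its middle.
- orange_tube_mid (a point): Tube, orange eight-sided cap (stops rolling), 100 mm long, 30 g, lying on the plate. Grey body 16 mm across, white label; cap 14 mm long and skirt at the other end 8 mm long, both 20 mm across. Point: centre of the tube, 10 mm above what it lies on; +x along it to the cap. Bare body from x -42 to +36 mm: grip across its middle.
- purple_tube_mid (a point): Tube, purple eight-sided cap (stops rolling), 100 mm long, 30 g, lying on the plate. Grey body 16 mm across, white label; cap 14 mm long and skirt at the other end 8 mm long, both 20 mm across. Point: centre of the tube, 10 mm above what it lies on; +x along it to the cap. Bare body from x -42 to +36 mm: grip across its middle.
- teal_rack_bar (a point): Bar (teal, 12 mm wide) along one end of the fixed white rack for teal caps. Point: middle of the bar's top, 20 mm above the bench; +x outwards from the rack, y along the bar, z up. From here a seated tube's centre is at x -56, y -28 or +28 (two places, either will do), z +14 mm (34 mm above the bench), its cap to +x, over the bar. All racks are alike.
- orange_rack_bar (a point): Bar (orange, 12 mm wide) along one end of the fixed white rack for orange caps. Point: middle of the bar's top, 20 mm above the bench; +x outwards from the rack, y along the bar, z up. Base 124 x 120 x 8 mm. Two rails across it at x -32 and -80 mm, 5 mm thick, 38 mm tall, 43 mm clear between for the fingers, down to the base. A tube's body lies across both. Built like the teal rack.
- purple_rack_bar (a point): Bar (purple, 12 mm wide) along one end of the fixed white rack for purple caps. Point: middle of the bar's top, 20 mm above the bench; +x outwards from the rack, y along the bar, z up. Each rail has 45-degree V notches at y -28 and +28 mm, 30 mm wide at the mouth, that centre a tube's body sideways. Built like the teal and orange racks; tube places as there.
- feeder: Backlit pick plate, pale glowing blue in a white frame, 290 x 290 mm, fixed. Origin: centre of its underside, on the bench. The glowing surface, 270 mm square inside, is 20 mm above the bench, the 10 mm wide frame around it 24 mm. All tubes start on it.
- cap_box: Loose open grey-blue box of white spare caps, 120 x 100 x 50 mm, origin: centre of its underside. Not to be moved.
- cleaner_bottle: Loose white bottle, 48 mm across, 100 mm tall, origin: centre of its underside. Not to be moved.
There are look-alikes about, which are no part of the job. Leave any black look-alike of the part that bears purple_tube_mid alone. What is shaped like the part that bears orange_rack_bar but green or yellow is not meant.

How it is judged (in metres and radians):
At the end, for the whole second after the job is handed in: Every tube lies released and at rest in a notch pair of the rack of its cap colour: its centre within 13 mm of the middle lengthwise, within 8 mm of a notch pair's line sideways and 5 mm of the seated height, in line with the notches within 0.12 rad, cap towards the coloured bar (z of teal_tube_a_mid in the frame of teal_rack_bar between 0.009 and 0.019 m and x of teal_tube_a_mid in the frame of teal_rack_bar between -0.069 and -0.043 m and (y of teal_tube_a_mid in the frame of teal_rack_bar between -0.036 and -0.02 m or y of teal_tube_a_mid in the frame of teal_rack_bar between 0.02 and 0.036 m) and x of teal_rack_bar in the frame of teal_tube_a_mid above 0.03 m and angle between the x axis of each of teal_tube_a_mid, teal_tube_b_mid and the x axis of teal_rack_bar, either way round below 0.12 rad and linear speed of each of teal_tube_a, teal_tube_b, orange_tube, purple_tube below 0.02 m/s and angular speed of each of teal_tube_a, teal_tube_b, orange_tube, purple_tube below 0.3 rad/s and z of teal_tube_b_mid in the frame of teal_rack_bar between 0.009 and 0.019 m and x of teal_tube_b_mid in the frame of teal_rack_bar between -0.069 and -0.043 m and (y of teal_tube_b_mid in the frame of teal_rack_bar between -0.036 and -0.02 m or y of teal_tube_b_mid in the frame of teal_rack_bar between 0.02 and 0.036 m) and x of teal_rack_bar in the frame of teal_tube_b_mid above 0.03 m and z of orange_tube_mid in the frame of orange_rack_bar between 0.009 and 0.019 m and x of orange_tube_mid in the frame of orange_rack_bar between -0.069 and -0.043 m and (y of orange_tube_mid in the frame of orange_rack_bar between -0.036 and -0.02 m or y of orange_tube_mid in the frame of orange_rack_bar between 0.02 and 0.036 m) and x of orange_rack_bar in the frame of orange_tube_mid above 0.03 m and angle between the x axis of orange_tube_mid and the x axis of orange_rack_bar, either way round below 0.12 rad and z of purple_tube_mid in the frame of purple_rack_bar between 0.009 and 0.019 m and x of purple_tube_mid in the frame of purple_rack_bar between -0.069 and -0.043 m and (y of purple_tube_mid in the frame of purple_rack_bar between -0.036 and -0.02 m or y of purple_tube_mid in the frame of purple_rack_bar between 0.02 and 0.036 m) and x of purple_rack_bar in the frame of purple_tube_mid above 0.03 m and angle between the x axis of purple_tube_mid and the x axis of purple_rack_bar, either way round below 0.12 rad); the robot touches nothing.
It fails at once if the teal tube a is dropped or thrown (it moves faster than 0.7 m/s, a fall of 25 mm, with no finger touching it) (linear speed of teal_tube_a above 0.7 m/s and contact force between the fingers and teal_tube_a below 0.02 N).
It fails at once if the teal tube b is dropped or thrown (it moves faster than 0.7 m/s, a fall of 25 mm, with no finger touching it) (linear speed of teal_tube_b above 0.7 m/s and contact force between the fingers and teal_tube_b below 0.02 N).
It fails at once if the orange tube is dropped or thrown (it moves faster than 0.7 m/s, a fall of 25 mm, with no finger touching it) (linear speed of orange_tube above 0.7 m/s and contact force between the fingers and orange_tube below 0.02 N).
It fails at once if the purple tube is dropped or thrown (it moves faster than 0.7 m/s, a fall of 25 mm, with no finger touching it) (linear speed of purple_tube above 0.7 m/s and contact force between the fingers and purple_tube below 0.02 N).
It fails at once if the box of spare caps or the cleaner bottle is shoved more than 25 mm or toppled (distance of any of cap_box, cleaner_bottle from where it was at the start of the episode above 0.025 m or angle between cleaner_bottle's own z axis and vertical above 0.5 rad).
It also fails if it takes over 106 s, if anything falls off the work surface, if the arm or the gripper's body presses on something with over 40 N, if the wrist force passes 120 N, or if a joint passes its speed limit or range.

## Robot

A 7-joint arm with a two-finger parallel gripper is mounted at the origin on the work surface. World frame = base frame: x ahead of the robot, y to its left, z up, the work surface at z = 0. Lengths are in mm, angles in rad, forces in N, time in s.
With the tool pointing down it reaches from about 425 to 875 mm from the base axis. Payload 4.7 kg.
Tool frame: the origin (TCP) lies on the front face of the gripper's body, between the roots of the fingers; the fingertips stand 70 mm ahead of it and the grasp point (between the pads) lies manip.grip_point_offset ahead of it (manip.grip_point_offset is the distance from the TCP to the grasp point, in mm); z points along the fingers, y is the direction in which the jaws open and shut (so a half turn about z gives the same grasp; the last joint's range is limited). The gripper opens to 87 mm and grips with 3 to 60 N. Pads are 19 mm wide; open, the fingers measure 117 mm over their backs; the gripper's body (75 mm by 190 mm) begins 51 mm behind the grasp point.
Start: joints at [1.162, 0.321, -0.07, 1.45, 0.023, 1.371, -0.057], TCP at [266.689, -592.786, 292.287] pointing down, gripper open.
Joint ranges: [-2.86, 2.86], [-0.3, 2.09], [-1.38, 1.24], [0.06, 2.45], [-1.56, 4.7], [0.09, 2.05], [-2.69, 2.69]. Speed limits (rad/s): [2.57, 2.57, 3.14, 3.14, 3.14, 3.14, 3.14].

## Interface

Orientations are given as a unit quaternion [x, y, z, w].
In Python, from plant import manip, eoat, planner, cams, job gives the robot as it stands. Calls block until the motion is done:
- manip.reach(position, orientation): joint-space move of the TCP to a pose.
- manip.move_l(position, frame=None, max_speed=150, contact_N=None): straight line of the TCP; frame=None keeps the orientation; max_speed is the mean speed in mm/s. With contact_N (N) it stops when the force on the tool has changed by that much, and returns True; else False.
- manip.move_j(angles): joint-space move.
- eoat.ungrasp() and eoat.gripper_close(newtons=None): open the fingers fully, or close them until they stop; newtons is the grip in N (None keeps the last).
- manip.pause(seconds).
- planner.inverse_kinematics(position, orientation): joint angles nearest the present ones, or None.
- cams.camera(name): name is "side" or "top" or "wrist"; returns a dict with "pixels" (420x560x3 uint8, red, green, blue), "z_map" (420x560 float32, mm along the optical axis (not along the pixel's ray), 0 where there is no reading), "fov_y" (degrees; the focal length in pixels is half the picture's height over the tangent of half this angle, whatever the lens; pixels are square), "cx", "cy" (the principal point, pixels), "R" (3x3) and "t" (3): a world point X has camera coordinates R X + t; the wrist camera has in their place "mount" (4x4, takes a point from camera to tool coordinates, whose origin is the TCP and whose axes are the flange's). Camera axes: x right, y down, z forward; pixel columns grow to the right and rows downward; lengths in mm; the calibration is good to about 2 mm. A picture is of the moment at which its call begins: read the wrist's pose just before it.
A pose or a line that the arm cannot do raises manip.Unreachable and nothing moves.
- job.job_done(): hands the job in, once; it reports no verdict.
Readings, each from a call of its own:
- manip.read_t(): time.
- manip.read_joint_pos(): joint angles.
- manip.read_dq(): joint speeds.
- manip.read_joint_efforts(): joint torques, N m.
- manip.read_ee_pos(): TCP position.
- manip.read_ee_rot(): TCP orientation.
- manip.read_ft_force(): force on the tool from outside, world axes, zero at the start.
- manip.read_ft_torque(): the same for the moment, N m.
- manip.read_width(): opening from 0.0 (shut) to 1.0 (fully open).
Only numpy, scipy, OpenCV 4.12 (cv2) and the standard library are available. Lean on these libraries where they do the work, as an engineer would, in place of code of your own. Each camera call takes 0.05 s, during which the arm holds its last target. There are 200 camera calls.

## Working session

There is one attempt and no reset: what is moved stays moved. The work goes in short steps, each a Python script; the robot and the scene stay as the last script left them, time stands still between calls to the robot, and variables do not carry over. Pictures are saved under pics/ and viewed, about 12 in all and at most 16, crops included, and the job is handed in when it is done.

```bash
ls; mkdir -p pics
python3 - <<'E'
from plant import manip, eoat, planner, cams, job
import cv2,numpy as np,pickle
print(manip.grip_point_offset, manip.read_t(), manip.read_ee_rot(), manip.read_width())
for n in ("top","side","wrist"):
    c=cams.camera(n); cv2.imwrite(f"pics/{n}0.png",c["pixels"][:,:,::-1]); pickle.dump(c,open(f"{n}0.pkl","wb"))
    print(n,{k:np.round(v,3).tolist() for k,v in c.items() if k not in("pixels","z_map")}, (c["z_map"]>0).mean())
E
```

```text
pics
51.0 0.0 [ 9.77733545e-01  2.09848078e-01 -2.51922109e-04 -9.14683943e-04] 1.0009784854006207
top {'fov_y': 48.026, 'cx': 276.922, 'cy': 207.847, 'R': [[-0.022, -1.0, -0.007], [-0.988, 0.023, -0.15], [0.15, 0.004, -0.989]], 't': [90.748, 582.789, 1134.954]} 0.9960204081632653
side {'fov_y': 52.188, 'cx': 274.756, 'cy': 205.567, 'R': [[-0.98, -0.199, -0.005], [-0.113, 0.576, -0.81], [0.164, -0.793, -0.587]], 't': [607.573, 59.878, 1000.663]} 0.9960884353741497
wrist {'fov_y': 67.199, 'cx': 277.393, 'cy': 205.029, 'mount': [[0.0, -0.955, -0.295, 80.42], [1.0, 0.0, -0.0, 0.413], [0.0, -0.295, 0.955, -92.102], [0.0, 0.0, 0.0, 1.0]]} 0.996062925170068
```

View pics/top0.png

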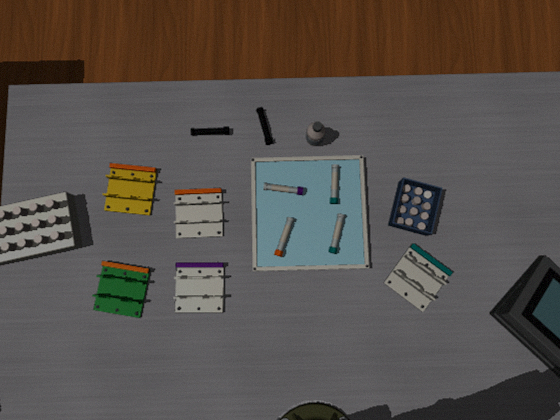

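View pics/side0.png

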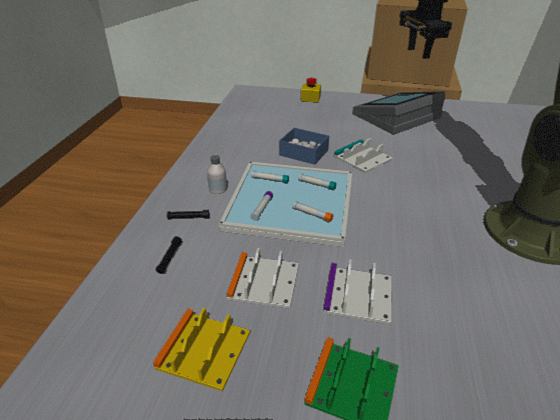

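The top view shows the tubes by their caps: purple (301,190), teal (334,200), teal (334,250) and orange (279,253). The white racks are orange (200,213), purple (200,288) and teal (418,277), rotated. The yellow and green racks and the black tubes are decoys. Next I'll take coarse positions from top and side.

```bash
cat > vis.py <<'E'
import numpy as np, cv2
from scipy.spatial.transform import Rotation as Ro
def hsv(c): return cv2.cvtColor(c["pixels"],cv2.COLOR_RGB2HSV)
def wristcam(c,p,q):
    "give a wrist picture R,t from the tool pose"
    Rt=Ro.from_quat(q).as_matrix(); M=np.array(c["mount"])
    Rc=Rt@M[:3,:3]; pc=Rt@M[:3,3]+np.array(p)
    c=dict(c); c["R"]=Rc.T; c["t"]=-Rc.T@pc; return c
def ray(c,px,z):
    "pixels (n,2) -> world points on the plane at height z"
    px=np.atleast_2d(px).astype(float); f=c["pixels"].shape[0]/2/np.tan(np.radians(c["fov_y"])/2)
    d=np.c_[(px[:,0]-c["cx"])/f,(px[:,1]-c["cy"])/f,np.ones(len(px))]@np.array(c["R"])
    o=-np.array(c["R"]).T@np.array(c["t"])
    return o+d*((z-o[2])/d[:,2])[:,None]
def proj(c,X):
    f=c["pixels"].shape[0]/2/np.tan(np.radians(c["fov_y"])/2)
    p=np.atleast_2d(X)@np.array(c["R"]).T+np.array(c["t"])
    return p[:,:2]/p[:,2:]*f+[c["cx"],c["cy"]]
HUE=dict(teal=(80,95),orange=(5,16),purple=(125,150))
def blobs(c,col,amin=15):
    h=hsv(c); lo,hi=HUE[col]
    m=((h[...,0]>=lo)&(h[...,0]<=hi)&(h[...,1]>130)&(h[...,2]>40)).astype(np.uint8)
    n,l,s,ce=cv2.connectedComponentsWithStats(m)
    return [(s[i,4],ce[i],l==i) for i in range(1,n) if s[i,4]>=amin]
E
python3 - <<'E'
import pickle,numpy as np; from vis import *
for n in("top","side"):
    c=pickle.load(open(n+"0.pkl","rb")); h=hsv(c)
    for col in HUE:
        for a,ce,m in blobs(c,col):
            print(n,col,a,ce.round(1),"hsv",np.median(h[m],0),"z20",ray(c,ce,20)[0].round(0)[:2],"z30",ray(c,ce,30)[0].round(0)[:2])
E
```

```text
top teal 36 [332.9 200. ] hsv [ 89.  242.5  64.5] z20 [605. -66.] z30 [604. -65.]
top teal 253 [431.2 259.2] hsv [ 89. 247.  67.] z20 [ 449. -306.] z30 [ 449. -303.]
top teal 35 [332.2 249.7] hsv [ 89. 245.  63.] z20 [479. -59.] z30 [478. -58.]
top orange 41849 [281.6  37.1] hsv [ 13. 185.  82.] z20 [1055.   55.] z30 [1049.   55.]
top orange 233 [132.  167.2] hsv [ 11. 236. 142.] z20 [704. 451.] z30 [701. 448.]
top orange 246 [197.6 190.8] hsv [ 11.  239.  139.5] z20 [637. 281.] z30 [636. 279.]
top orange 41 [278.4 252.6] hsv [ 11. 246. 125.] z20 [474.  76.] z30 [474.  76.]
top orange 230 [125.  266.4] hsv [ 12.  225.5 145. ] z20 [448. 462.] z30 [448. 459.]
top purple 34 [299.7 190.3] hsv [139.5 213.5  59.5] z20 [633.  18.] z30 [631.  19.]
top purple 188 [199.  264.5] hsv [140. 203.  79.] z20 [449. 276.] z30 [449. 275.]
side teal 91 [346.7 147.1] hsv [ 89. 245.  98.] z20 [ 458. -293.] z30 [ 457. -274.]
side teal 43 [285.2 178.4] hsv [ 89. 238.  91.] z20 [608. -84.] z30 [605. -68.]
side teal 47 [332.  185.1] hsv [ 89. 236.  90.] z20 [482. -75.] z30 [481. -60.]
side orange 25407 [ 80.9 209.9] hsv [ 15. 165. 116.] z20 [1071.  152.] z30 [1061.  164.]
side orange 58 [328.2 216.6] hsv [ 13.  243.  155.5] z20 [478.  63.] z30 [477.  76.]
side orange 293 [236.4 274.3] hsv [ 13. 242. 173.] z20 [640. 290.] z30 [637. 300.]
side orange 527 [172.5 338.3] hsv [ 13. 240. 171.] z20 [706. 460.] z30 [702. 467.]
side orange 532 [318.5 370.5] hsv [ 13. 240. 172.] z20 [452. 473.] z30 [452. 479.]
side purple 17 [269.3 193.6] hsv [141. 203.  96.] z20 [635.  -5.] z30 [632.  10.]
side purple 249 [329.7 286.6] hsv [140. 192. 106.] z20 [452. 287.] z30 [452. 297.]
```

```bash
cat >> vis.py <<'E'
def down(psi,tilt=0):
    "tool down, tool x at heading psi; tilt about tool x"
    return (Ro.from_euler('z',psi)*Ro.from_euler('x',np.pi)*Ro.from_euler('x',tilt)).as_quat()
def look(cams,manip,name):
    import pickle
    manip.pause(0.2)
    p,q=manip.read_ee_pos(),manip.read_ee_rot()
    c=wristcam(cams.camera("wrist"),p,q)
    cv2.imwrite(f"pics/{name}.png",c["pixels"][:,:,::-1]); pickle.dump(c,open(name+".pkl","wb")); return c
E
python3 - <<'E'
from plant import manip, eoat, planner, cams, job
from vis import *
for n,p in (("w_teal",(430,-280,260)),("w_feed",(530,10,300)),("w_op",(510,250,300))):
    manip.reach(p,down(0.0).tolist()); c=look(cams,manip,n); print(n,manip.read_t(),np.round(manip.read_joint_pos(),2))
    for col in HUE:
        for a,ce,m in blobs(c,col,60): print(col,a,ce.round(1),ray(c,ce,20)[0].round(1),ray(c,ce,30)[0].round(1))
ims=[cv2.imread(f"pics/{n}.png") for n in("w_teal","w_feed","w_op")]
E
```

```text
w_teal 1.7333 [ 0.77  0.06 -0.26  1.82  0.02  1.26 -1.06]
teal 217 [36.4  4. ] [601.4 -60.7  20. ] [598.7 -67.4  30. ]
teal 801 [287.3 155.8] [ 461.7 -292.4   20. ] [ 463.2 -292.1   30. ]
teal 146 [ 49.1 142.1] [476.3 -45.5  20. ] [477.3 -52.6  30. ]
w_feed 3.1667 [ 0.46  0.09 -0.56  1.72  0.05  1.34 -1.68]
teal 186 [343.9 114.9] [602.1 -67.9  20. ] [602.3 -65.9  30. ]
teal 670 [515.  230.6] [ 460.8 -292.6   20. ] [ 464.9 -284.5   30. ]
teal 141 [331.9 222.9] [471.9 -60.7  20. ] [475.6 -58.9  30. ]
orange 964 [41.6 81.7] [638.  266.2  20. ] [637.2 259.2  30. ]
orange 126 [219.  226.1] [467.9  81.1  20. ] [471.8  79.1  30. ]
purple 618 [ 66.4 239.9] [449.6 276.6  20. ] [454.  269.3  30. ]
w_op 4.3667 [ 0.16  0.21 -0.76  1.63  0.15  1.36 -2.19]
teal 222 [533.3 206. ] [474.2 -68.7  20. ] [477.4 -60.2  30. ]
orange 357 [117.7   2.9] [694.7 410.5  20. ] [691.9 406.1  30. ]
orange 1317 [247.3  62.7] [637.7 279.   20. ] [636.5 278.2  30. ]
orange 209 [419.8 209.6] [470.   70.8  20. ] [473.3  75.5  30. ]
orange 977 [107.6 226.1] [449.6 460.6  20. ] [453.4 454.8  30. ]
purple 189 [499.1  68.1] [631.5   5.6  20. ] [630.4  12.1  30. ]
purple 479 [255.  225.8] [449.3 275.2  20. ] [453.1 274.5  30. ]
```

View pics/w_feed.png

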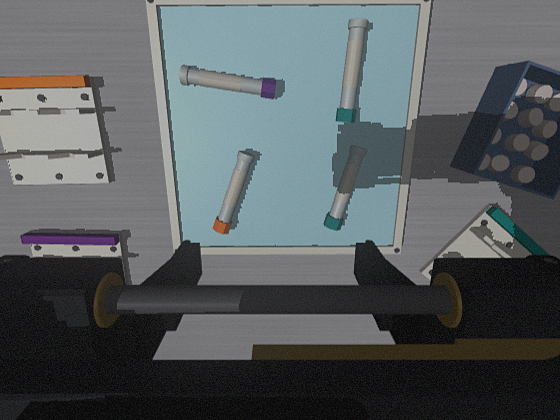

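View pics/w_teal.png

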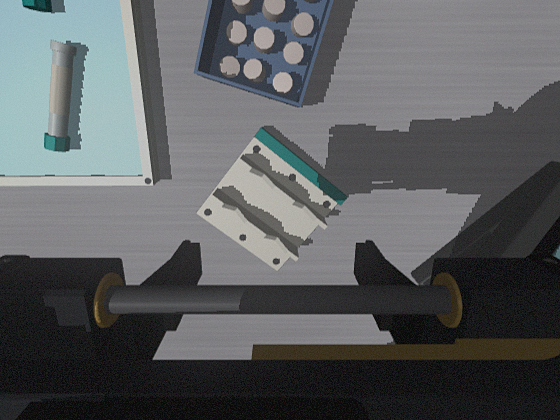

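View pics/w_op.png

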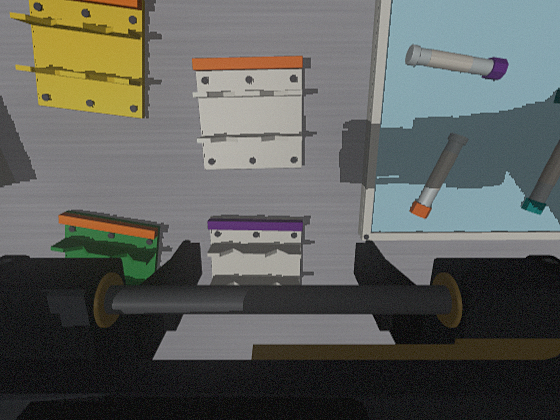

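The wrist views show all four tubes clearly: w_feed has the orange cap at (220,226), purple (268,88), and teals (345,115) and (332,223). The teal bar is half in shadow, so its centroid is biased. I'll use the depth maps with looser value limits to get the bar-top and tube rectangles.

```bash
cat >> vis.py <<'E'
def cloud(c):
    "world points (h,w,3)"
    z=c["z_map"].astype(float); h,w=z.shape; f=h/2/np.tan(np.radians(c["fov_y"])/2)
    u,v=np.meshgrid(np.arange(w),np.arange(h))
    P=np.dstack([(u-c["cx"])/f*z,(v-c["cy"])/f*z,z])-np.array(c["t"])
    P=P@np.array(c["R"]); P[z<=0]=np.nan; return P
def colmask(c,col,v=12):
    h=hsv(c); lo,hi=HUE[col]; return (h[...,0]>=lo-2)&(h[...,0]<=hi+2)&(h[...,1]>110)&(h[...,2]>v)
def rect(xy):
    "minAreaRect -> centre, long dir, long, short"
    b=cv2.boxPoints(cv2.minAreaRect(xy.astype(np.float32))); a,d=b[1]-b[0],b[2]-b[1]
    if np.linalg.norm(a)<np.linalg.norm(d): a,d=d,a
    return b.mean(0),a/np.linalg.norm(a),np.linalg.norm(a),np.linalg.norm(d)
BAR=dict(teal=(455,-300),orange=(637,279),purple=(449,275))
def bars(c,cols=BAR):
    P=cloud(c); out={}
    for col in cols:
        m=colmask(c,col)&(abs(P[...,2]-20)<4)&(np.hypot(P[...,0]-BAR[col][0],P[...,1]-BAR[col][1])<85)
        if m.sum()<80: continue
        xy=P[m][:,:2]; ce,d,L,S=rect(xy)
        out[col]=(ce,d,L,S,P[m][:,2].mean(),m.sum())
    return out
def tubes(c,box=(385,655,-130,130)):
    P=cloud(c); x,y,z=P[...,0],P[...,1],P[...,2]
    m=((z>27)&(z<45)&(x>box[0])&(x<box[1])&(y>box[2])&(y<box[3])).astype(np.uint8)
    n,l,s,_=cv2.connectedComponentsWithStats(m); out=[]
    for i in range(1,n):
        if s[i,4]<60: continue
        k=l==i; ce,d,L,S=rect(P[k][:,:2])
        votes={col:(k&colmask(c,col)) for col in HUE}; col=max(votes,key=lambda q:votes[q].sum())
        cap=P[votes[col]][:,:2].mean(0) if votes[col].any() else ce
        if (cap-ce)@d<0: d=-d
        out.append((col,ce,np.arctan2(d[1],d[0]),L,S,np.nanmax(z[k])))
    return out
E
python3 - <<'E'
import pickle; from vis import *
np.set_printoptions(precision=2,suppress=True)
for n in("top0","w_teal","w_feed","w_op"):
    c=pickle.load(open(n+".pkl","rb")); print(n)
    for k,v in bars(c).items(): print(" bar",k,*[np.round(q,2) for q in v])
    for t in tubes(c): print(" tube",t[0],*[np.round(q,2) for q in t[1:]])
    P=cloud(c); m=(abs(P[...,0]-520)<60)&(abs(P[...,1])<25)&(P[...,2]<25); print(" plate z",np.nanmedian(P[m][:,2]) if m.any() else None)
E
```

```text
top0
 bar teal [ 450.11 -305.37] [0.62 0.78] 118.88 13.33 20.46 223
 bar orange [638.46 282.42] [ 0.01 -1.  ] 119.09 12.23 20.53 189
 bar purple [449.07 276.6 ] [0.02 1.  ] 116.3 7.71 20.53 164
 tube teal [625.61 -66.44] 3.07 59.15 19.88 44.79
 tube purple [637.1   62.59] -1.71 99.69 21.42 44.98
 tube teal [519.81 -69.23] 2.87 99.84 19.84 44.69
 tube orange [515.02  62.91] 2.79 100.51 19.57 44.65
 plate z 20.898114466024317
w_teal
 bar teal [ 449.32 -307.8 ] [0.62 0.78] 118.6 11.47 19.72 904
 tube teal [597.06 -67.95] -1.46 22.09 8.01 41.34
 tube teal [518.39 -71.72] 2.87 100.48 21.39 41.89
 plate z 19.77642302458309
w_feed
 bar teal [ 472.43 -294.51] [0.95 0.3 ] 113.56 65.27 19.69 694
 bar orange [637.94 266.51] [ 0.01 -1.  ] 94.79 11.79 19.73 969
 bar purple [449.79 275.29] [0.02 1.  ] 119.44 11.07 19.65 751
 tube teal [625.05 -69.38] 3.07 60.53 20.24 41.9
 tube purple [636.31  59.71] -1.72 100.03 20.0 42.42
 tube teal [518.62 -71.45] 2.87 100.3 20.44 41.73
 tube orange [513.47  59.94] 2.78 100.43 19.82 42.07
 plate z 19.85340183221436
w_op
 bar orange [637.66 279.41] [ 0.02 -1.  ] 119.24 12.33 19.73 1310
 bar purple [449.53 275.4 ] [0.02 1.  ] 118.41 11.03 19.74 754
 tube purple [636.33  59.64] -1.72 101.31 20.38 41.5
 tube orange [513.96  61.15] 2.8 99.88 20.66 41.72
 tube teal [510.13 -68.89] 2.85 81.96 20.11 41.69
 plate z 19.84947751369023
```

```bash
cat > act.py <<'E'
from plant import manip, eoat, planner, cams, job
from vis import *
H=65.5                     # TCP above tube centre along the tool
TUBE=dict(orange=((513.6,60.5),2.79),purple=((636.3,59.7),-1.72),tealB=((518.5,-71.5),2.87),tealA=None)
RACK=dict(orange=((637.7,279.4),-np.pi/2+.02+np.pi/2),purple=((449.6,275.4),-.02),teal=((449.3,-307.8),np.arctan2(-.62,.78)))
def tcp(xy,z,psi,tilt=0):
    q=down(psi,tilt); p=np.array([*xy,z])-H*Ro.from_quat(q).as_matrix()[:,2]; return p.tolist(),q.tolist()
def seat(rack,side):
    b,th=RACK[rack]; u=np.array([np.cos(th),np.sin(th)]); v=np.array([-u[1],u[0]])
    return np.array(b)-56*u+28*side*v
def plan(tube,rack,side,tilt_mag=0):
    (xy,phi),th=tube,RACK[rack][1]; s=seat(rack,side); best=None
    for off in (0,np.pi):
        a=phi+off; b=th+off; tilt=0
        if tilt_mag:   # raise the finger on the neighbour's side
            v=np.array([-np.sin(th),np.cos(th),0])*-side
            for t in (tilt_mag,-tilt_mag):
                y=Ro.from_quat(down(b,t)).as_matrix()[:,1]
                if y[2]*(y@v)>0: tilt=t
        Q=[planner.inverse_kinematics(*tcp(xy,h,a)) for h in(30,130)]+[planner.inverse_kinematics(*tcp(s,h,b,tilt)) for h in(35,130)]
        if any(q is None for q in Q): continue
        m=max(abs(np.array(q)[6]) for q in Q)
        if best is None or m<best[0]: best=(m,a,b,tilt,s,np.round(Q,2))
    return best
def pick(xy,psi):
    manip.reach(*tcp(xy,85,psi)); manip.move_l(tcp(xy,30,psi)[0]); eoat.gripper_close(10)
    w=manip.read_width(); manip.move_l(tcp(xy,130,psi)[0],max_speed=200); print("width",w,manip.read_width(),manip.read_t())
def place(s,psi,tilt=0):
    manip.reach(*tcp(s,125,psi,tilt)); manip.move_l(tcp(s,50,psi,tilt)[0],max_speed=150)
    hit=manip.move_l(tcp(s,33,psi,tilt)[0],max_speed=30,contact_N=3)
    z=manip.read_ee_pos()[2]-(tcp(s,34,psi,tilt)[0][2]-34); print("contact",hit,"tube z",z)
    eoat.ungrasp(); manip.move_l(tcp(s,130,psi,tilt)[0],max_speed=150); print(manip.read_t())
E
python3 - <<'E'
import pickle; from act import *
c=pickle.load(open("w_feed.pkl","rb"))
for t in tubes(c,(385,700,-130,130)): print(t)
P={k:plan(TUBE[k],r,s,t) for k,r,s,t in (("orange","orange",-1,0),("purple","purple",-1,0),("tealB","teal",1,0),("tealB","teal",-1,.35))}
for k,v in P.items(): print(k,v)
m,a,b,t,s,_=P["orange"]
pick(TUBE["orange"][0],a); c=look(cams,manip,"held1")
E
```

```text
('teal', array([644.7129  , -70.792244], dtype=float32), np.float32(3.0697434), np.float32(99.95724), np.float32(20.239105), np.float64(41.90143323874218))
('purple', array([636.30695 ,  59.712425], dtype=float32), np.float32(-1.7240965), np.float32(100.02862), np.float32(20.004868), np.float64(42.423432872725655))
('teal', array([518.622  , -71.44686], dtype=float32), np.float32(2.8720121), np.float32(100.30082), np.float32(20.436258), np.float64(41.73262454357362))
('orange', array([513.4699 ,  59.93768], dtype=float32), np.float32(2.782564), np.float32(100.429214), np.float32(19.821667), np.float64(42.07374298697948))
orange (np.float64(2.254922549214226), 5.931592653589793, 3.161592653589793, 0, array([582.27116229, 250.28567448]), array([[ 0.38,  0.29, -0.61,  1.97,  0.21,  0.94, -2.25],
       [ 0.42,  0.16, -0.63,  1.88,  0.1 ,  1.14, -2.17],
       [ 0.39,  0.79, -1.18,  1.66,  0.78,  1.23,  0.62],
       [ 0.39,  0.65, -1.18,  1.58,  0.61,  1.33,  0.72]]))
purple (np.float64(0.8782026793898868), 1.4215926535897931, 3.121592653589793, 0, array([393.05123696, 248.52552515]), array([[ 0.44,  0.58, -0.75,  1.66,  0.44,  1.08, -0.59],
       [ 0.47,  0.47, -0.79,  1.58,  0.35,  1.24, -0.53],
       [ 0.44,  0.32, -1.16,  2.07,  0.36,  0.97,  0.64],
       [ 0.51,  0.08, -1.15,  1.98,  0.08,  1.13,  0.88]]))
tealB (np.float64(1.2625334877250938), 2.87, np.float64(-0.6716061562537402), 0.35, array([ 388.03906222, -294.8733801 ]), array([[ 0.83,  0.36, -0.84,  1.95,  0.33,  0.97,  1.13],
       [ 0.81,  0.2 , -0.8 ,  1.86,  0.16,  1.14,  1.26],
       [ 0.96,  0.23, -0.12,  2.03, -0.39,  0.98, -1.17],
       [ 1.03,  0.11, -0.19,  1.95, -0.35,  1.16, -1.25]]))
width 0.18379878194363197 0.17948926196279089 7.6417
```

View pics/held1.png

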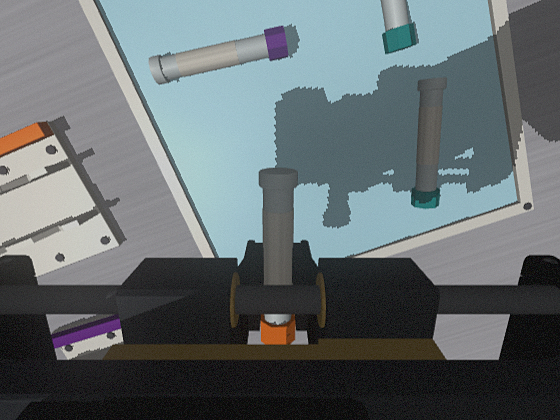

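The tube is held: width 0.18 is about 16 mm, the skirt end is at (278,178) and the orange cap at (277,330). I'll place it, then check.

Run:
```python
from act import *
m,a,b,t,s,_=plan(TUBE["orange"],"orange",-1); place(s,b)
c=look(cams,manip,"orange_placed")
T=tuple(s-70)[0:1]+(s[0]+70,)+(s[1]-25,s[1]+25)
P=cloud(c); 
def seen(c,s,P):
    m=(abs(P[...,0]-s[0])<75)&(abs(P[...,1]-s[1])<25)&(P[...,2]>39.5)&(P[...,2]<50); print(m.sum(),s,[np.round(x,2) for x in rect(P[m][:,:2])],np.nanpercentile(P[m][:,2],95))
seen(c,s,P)
c=cams.camera("top"); seen(c,s,cloud(c)); cv2.imwrite("pics/top1.png",cv2.resize(c["pixels"][140:320,80:480,::-1],None,fx=2,fy=2))
```

```text
contact True tube z 34.38314681947685
13.6333
1821 [582.27116229 250.28567448] [array([580.81, 250.76], dtype=float32), array([1.  , 0.01], dtype=float32), np.float32(100.53), np.float32(17.22)] 43.888118196339306
0 [582.27116229 250.28567448] [array([0., 0.], dtype=float32), array([nan, nan], dtype=float32), np.float32(0.0), np.float32(0.0)] nanvis.py:46: RuntimeWarning: invalid value encountered in divide
  return b.mean(0),a/np.linalg.norm(a),np.linalg.norm(a),np.linalg.norm(d)
  return np.nanmean(a, axis, out=out, keepdims=keepdims)
```

View pics/orange_placed.png

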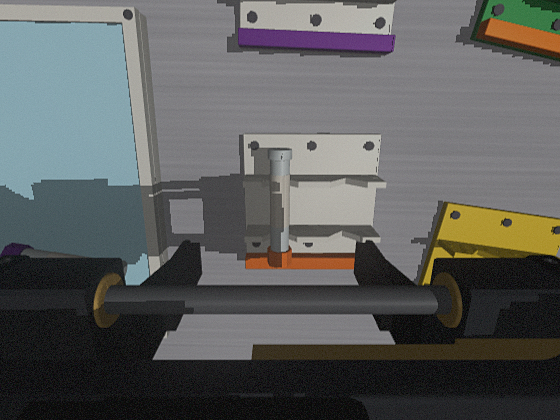

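The orange tube is seated, with skirt at (280,155) and cap over the orange bar at (280,258). Its centre is within 1.5 mm of the target. Next are purple and the first teal.

```bash
cat >> act.py <<'E'
TUBE["tealA"]=((644.7,-70.8),3.07)
def check(name,s,th):
    c=look(cams,manip,name); P=cloud(c); u=np.array([np.cos(th),np.sin(th)]); v=np.array([-u[1],u[0]])
    d=P[...,:2]-s; m=(abs(d@u)<75)&(abs(d@v)<22)&(P[...,2]>39.5)&(P[...,2]<50)
    ce,ax,L,S=rect(P[m][:,:2]); print(name,"off along",(ce-s)@u,"across",(ce-s)@v,"sin",ax@v,"L",L,S,"top",np.nanpercentile(P[m][:,2],95))
def run(t,r,side,tilt=0):
    m,a,b,ti,s,_=plan(TUBE[t],r,side,tilt); print(t,m,a,b,ti)
    pick(TUBE[t][0],a)
    if not .12<manip.read_width()<.26: print("grasp failed"); raise SystemExit
    place(s,b,ti); check(t+"_placed",s,RACK[r][1])
E
python3 - <<'E'
from act import *
run("purple","purple",-1)
run("tealA","teal",1)
E
```

```text
purple 0.8672359166685116 1.4215926535897931 3.121592653589793 0
width 0.1764097162027293 0.17561070068012993 17.425
contact True tube z 34.53589810176305
21.975
purple_placed off along -1.3648023470835668 across 0.5981333771666961 sin -0.005783156614544193 L 100.55637 17.341213 top 43.913311072887964
tealA 1.280589628131493 6.211592653589793 2.469986497336053 0
width 0.17840072103849275 0.17897182514261778 26.3667
contact True tube z 33.88123075271754
31.9667
tealA_placed off along -1.175579227974278 across -0.12822687552471573 sin -0.006680811431362357 L 100.68941 18.060863 top 43.934545088088605
```

View pics/tealA_placed.png

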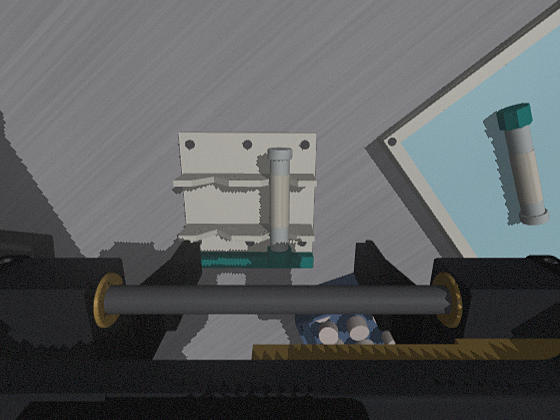

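The purple and first teal tubes are seated within 1.4 mm. Here the teal tube's skirt is at (280,155) and its cap is over the bar at (285,258). The second teal goes beside it with the tool tilted, so the opening finger clears the neighbour.

Run:
```python
from act import *
run("tealB","teal",-1,.35)
s=seat("teal",0); manip.reach([s[0]+20,s[1]-10,250],down(RACK["teal"][1]+np.pi).tolist())
th=RACK["teal"][1]
check("fin_tealB",seat("teal",-1),th); check("fin_tealA",seat("teal",1),th)
c=cams.camera("top"); cv2.imwrite("pics/top2.png",cv2.resize(c["pixels"][100:340,80:480,::-1],None,fx=2,fy=2)); print(manip.read_t())
```

```text
tealB 1.525154479836648 2.87 -0.6716061562537402 0.35
width 0.17648396037310773 0.17739388326814165 35.375
contact True tube z 33.852040114511226
40.8583
tealB_placed off along -1.9248785634637342 across -0.7734724327868405 sin 0.005752018564243112 L 100.22039 18.246428 top 43.956909670777854
fin_tealB off along -1.3778281094746827 across 5.762981560004566 sin -0.006294646903784653 L 99.977905 27.563768 top 43.827834119086226
fin_tealA off along -1.329350663093166 across -0.2632227106355209 sin 0.0015711788807750385 L 99.8776 17.28897 top 43.89166104628323
43.8417
```

View pics/fin_tealA.png

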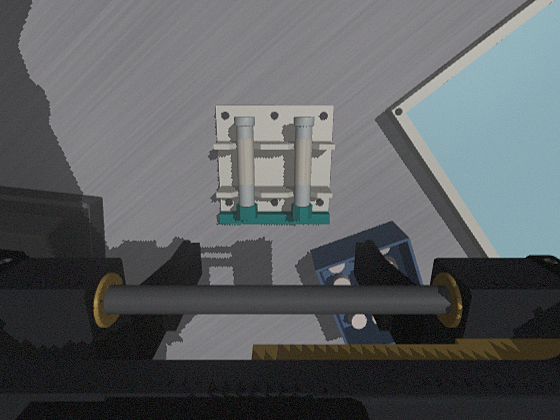

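View pics/top2.png

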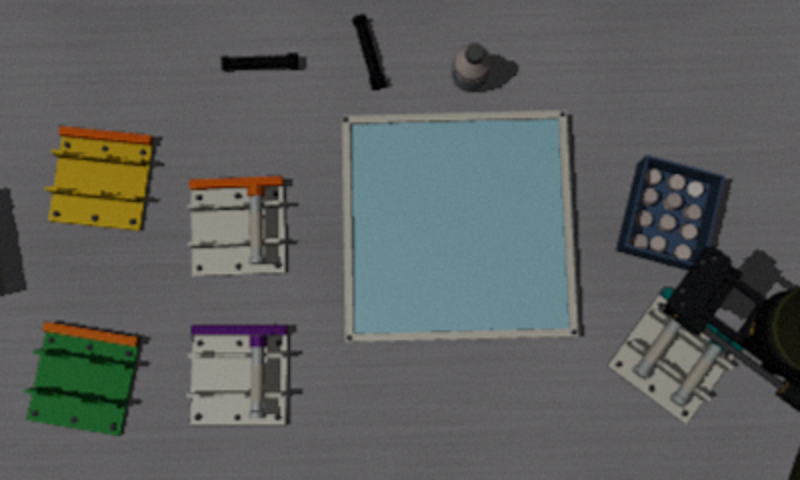

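All four tubes are seated: the teals at (245,165) and (303,165) with caps over the bar, and orange and purple each under their own bar. The box and bottle haven't moved. The 5.8 mm sideways reading in fin_tealB comes with a 27.6 mm wide rectangle, so it has stray points in it. The picture and the earlier check (-0.8 mm) both show that tube centred.

```bash
python3 -c "
from plant import manip,job
manip.pause(0.3); print(job.job_done())"
```

```text
the job is handed in; nothing more can be done
None
```

All four tubes are in the racks of their cap colour, caps over the bars, and I handed the job in at about 44 s. I placed the second teal tube with the tool tilted 0.35 rad, so the opening finger would clear the first one.

- **Placement:** right after each release, the wrist camera's depth readings put every tube within about 2 mm of its place lengthwise. Sideways they were within 1 mm, and in line within 0.01 rad.
- **Height:** the tops read about 44 mm above the bench; a centre at the seated 34 mm puts the top of the 20 mm ends there.
- **Bystanders:** in the last top picture the box, bottle and look-alikes stand where they were. I judged this by eye and did not measure it.
- **One check disagreed:** a last look at the second teal tube read 5.8 mm off sideways. Its fitted outline was 27.6 mm wide, too wide for a tube, so I put it down to stray points. The check right after release gave -0.8 mm, and the picture shows the tube seated like its neighbour.

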